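# Find the soft sample bar in the bend rig and reject it

### The job

Two blue sample bars stick out of the bend rig, and one of them has turned out too soft. Press the free tip of the bar nearer to you down onto its stop screw, then that of the farther bar, feeling how much force each takes. Then draw the softer bar out of its holder and lay it flat in the red reject tray, leaving the firm bar fully home in the rig.

Things in the scene. Friction and masses are not known exactly. Their poses are not given: they have to be found in the camera images.
- rig: bend rig, fixed, right of the robot: grey base 190 x 124 x 10 mm; aluminium holder block 66 x 116 mm, top 73 mm high, two plunger heads on it 10 mm higher. Origin under the base's middle; z up; x from the bars' free ends (about the robot's left) to the holder. Bars lie along x at y = -35 mm (near station) and +35 mm (far station); slot mouths at x = 25 mm, free ends at x = -75 mm
- stop_near: stop screw under the tip of the near bar (the one nearer to the robot), upright in the base, steel head 15 mm wide; its top is 42 mm above the bench, 8 mm below the unbent bar's underside. Origin on the screw's axis at bench height, 10 mm in from the bar's free end
- stop_far: the same stop screw under the tip of the far bar
- bar_a: one of two dark blue plastic bars, 160 x 20 x 4 mm, alike to the eye; which stands near and which far varies. Its rear 60 mm sit in a level slot of the rig (0.75 mm side play) under a spring plunger; the front 100 mm stick out, underside 50 mm above the bench, and bend springily. Origin: middle of the underside of the rear 60 mm; x along the bar, free end at x = -130 mm, rear end at +30 mm; z up
- bar_b: the other bar, all as for bar_a. One of the two is soft: pressed straight down at the white dot, the firm bar takes about 6 N to come down to its stop screw, the soft one about 2 N. To take a bar out, grasp it from above across its 20 mm width, midway along its free part, and draw it along its own length towards its free end: it leaves the slot after 60 mm, against a drag of about 6 to 8 N
- bar_a_tip (a point): white dot, 8 mm across, on the top face of bar_a, 10 mm from its free end and straight above the stop screw; 54 mm above the bench when unbent. Press here
- bar_b_tip (a point): the white dot on the top face of bar_b, in the same place
- bar_a_butt (a point): point on the top face of bar_a, 10 mm from its rear end (the end that sits in the rig)
- bar_b_butt (a point): point on the top face of bar_b, 10 mm from its rear end
- tray: red reject tray, fixed, open at the top, 210 x 110 mm outside, 24 mm high, walls and floor 4 mm thick. Origin under its middle; x axis along its length (about across the robot's view), z up
Not all that is in view belongs to the job. What is shaped like the bar_b but purple is not meant.

How it is judged:
On the way, in this order (a step that is already met when the one before it is completed fails the run):
1. the near bar's tip has been pressed down onto its stop screw ((contact force between stop_near and bar_a above 0.5 N or contact force between stop_near and bar_b above 0.5 N)), for 0.2 s.
2. the far bar's tip has been pressed down onto its stop screw ((contact force between stop_far and bar_a above 0.5 N or contact force between stop_far and bar_b above 0.5 N)), for 0.2 s.
At the end, for the whole second after the job is handed in: The softer bar (bar_b) lies at rest flat in the red tray: both of its ends within the walls, and its top face no more than 12.5 mm above the bench (it is 8 mm when flat on the tray's floor); the firm bar (bar_a) is still in its slot, within 6 mm of where it began (x of bar_b_tip in the frame of tray between -0.103 and 0.103 m and y of bar_b_tip in the frame of tray between -0.053 and 0.053 m and z of each of bar_b_tip, bar_b_butt in the frame of tray below 0.0125 m and x of bar_b_butt in the frame of tray between -0.103 and 0.103 m and y of bar_b_butt in the frame of tray between -0.053 and 0.053 m and linear speed of bar_b below 0.02 m/s and distance of bar_a from where it was at the start of the episode below 0.006 m); the robot touches nothing.
It also fails if it takes over 54 s, if anything falls off the work surface, if the arm or the gripper's body presses on something with over 40 N, if the wrist force passes 120 N, or if a joint passes its speed limit or range.

### The arm

A 6-joint arm with a two-finger parallel gripper is mounted at the origin on a cart in front of the work surface, level with it; the furniture and walls round the work are solid. World frame = base frame: x ahead of the robot, y to its left, z up, the work surface at z = 0. Lengths are in m, angles in rad, forces in N, time in s.
With the tool pointing down it reaches from about 0.375 to 0.9 m from the base axis. Payload 3.1 kg.
Tool frame: the origin (TCP) lies midway between the tips of the shut fingers; the grasp point (between the pads) lies robot.grip_point_offset behind it (robot.grip_point_offset is the distance from the TCP to the grasp point, in m); z points along the fingers, y is the direction in which the jaws open and shut (so a half turn about z gives the same grasp; the last joint's range is limited). The gripper opens to 87 mm and grips with 3 to 60 N. Pads are 19 mm wide; open, the fingers measure 117 mm over their backs; the gripper's body (75 mm by 190 mm) begins 51 mm behind the grasp point.
Start: joints at [-1.472, 0.527, 1.433, -0, 1.181, -0.178], TCP at [0.171, -0.601, 0.223] pointing down, gripper open.
Joint ranges: [-3.08, 3.08], [-0.75, 2.2], [0.22, 2.44], [-1.43, 4.57], [0, 2.65], [-2.85, 2.85]. Speed limits (rad/s): [2.79, 2.79, 3.14, 3.14, 3.14, 3.14].

### API

Orientations are given as a unit quaternion [x, y, z, w].
In Python, from rig import robot, cams, hand_in gives the robot as it stands. The module is installed in compiled form; this text tells all that it offers.
- The arm moves only by the tool send_rows, never from a script. Its argument "steps" is one flat list of numbers, 5 for each row, row after row: the finger opening in m, from 0 to 0.087, then the shift along the tool's x, y, z in m, then the turn about the tool's z in rad. A call has 1 to 8 rows; each row is the pose to reach, as a shift and turn from the pose measured when the call began, along the tool's axes at that moment; what a row does not reach only later rows make up. A row lasts 1/8 s, in which the tool goes at most 62.5 mm and 10.7 degrees, less where a joint would pass 70% of its speed; a pose out of reach is approached as far as the arm can. A call with a gripper value outside its range is refused whole. The fingers move at their own pace and stop on an object; "force" is the grip in N (left out, the last holds). Time passes only in rows, so rows that repeat a pose let the fingers close. It gives the time, the measured TCP pose, the force and the opening at its end, in the units of the state.
- robot.get_obs(): the state, without advancing time (a new reading comes with each control period).
- cams.camera(name): name is "side" or "top"; returns a dict with "color" (400x640x3 uint8, red, green, blue), "range_z" (400x640 float32, m along the optical axis (not along the pixel's ray), 0 where there is no reading), "intrinsics" (3x3 intrinsics, pixels), "k1" (the pictures are not rectified: a ray, as slopes to the right and down, at radius r is drawn at 1 + k1 r^2 times it, then the intrinsics apply), "extrinsics" (4x4, takes a point from camera to world coordinates). Camera axes: x right, y down, z forward; pixel columns grow to the right and rows downward; lengths in m; the calibration is good to about 2 mm. A picture is of the moment at which its call begins.
- hand_in(): hands the job in, once; it reports no verdict.
The state is a dict: "time": time; "q": joint angles; "joint_velocities": joint speeds; "joint_torque": joint torques, N m; "position": TCP position; "tool_rot": TCP orientation; "ft_force": force on the tool from outside, world axes, zero at the start; "moment": the same for the moment, N m; "grip_width": finger opening in m.
Only numpy, scipy, OpenCV 4.12 (cv2) and the standard library are available. Lean on these libraries where they do the work, as an engineer would, in place of code of your own. Each camera call takes 0.05 s, during which the arm holds its last target.

## Working session

There is one attempt and no reset: what is moved stays moved. The work goes in short steps, Python scripts to look and compute and a tool call to move; the robot and the scene stay as the last step left them, time stands still between calls to the robot, and variables do not carry over. Pictures are saved under pics/ and viewed, and the job is handed in when it is done.

Besides the shell and the picture viewer there is one more tool, called after "Emit:" in YAML: its name, and indented under it one key for each argument. send_rows: Moves the arm, as the interface text tells. Its arguments: {"type":"object","properties":{"steps":{"type":"array","items":{"type":"number"}},"force":{"type":"number"}},"required":["steps"]}

```bash
mkdir -p pics
python3 - <<'E'
from rig import robot,cams
import cv2,numpy as np
o=robot.get_obs(); print(o, robot.grip_point_offset)
for n in("side","top"):
    c=cams.camera(n); cv2.imwrite(f"pics/{n}0.png",c["color"][:,:,::-1]); np.savez(f"{n}0.npz",**c); print(n,c["intrinsics"],c["k1"],c["extrinsics"])
E
```

```text
{'time': 0.0, 'q': array([-1.47151288e+00,  5.28480121e-01,  1.43392175e+00,  8.01458895e-07,
        1.18140646e+00, -1.78517935e-01]), 'joint_velocities': array([ 0.00033919, -0.00096723, -0.00075337,  0.00181797, -0.00016369,
        0.00134801]), 'joint_torque': array([-8.15218173e-04, -4.40042782e+01, -1.76596177e+01,  6.33046310e-02,
        5.81746758e-02, -1.67866492e-04]), 'position': array([ 0.17134365, -0.60027625,  0.22155689]), 'tool_rot': array([ 9.90368212e-01,  1.38454240e-01,  4.42482800e-05, -1.10695401e-03]), 'ft_force': array([ 0.07124462, -0.07411548,  0.69127742]), 'moment': array([ 0.00966626,  0.00929847, -0.02018071]), 'grip_width': 0.08726956657774314} 0.0187
side [[376.71064727   0.         324.77642793]
 [  0.         376.71064727 205.50946145]
 [  0.           0.           1.        ]] -0.07847721289110711 [[ 0.98796155 -0.07755081  0.13385758  0.30820816]
 [-0.15306118 -0.61561883  0.77303669 -1.22303566]
 [ 0.02245562 -0.78421893 -0.62007775  0.83260169]
 [ 0.          0.          0.          1.        ]]
top [[412.90119204   0.         320.99572633]
 [  0.         412.90119204 195.94544081]
 [  0.           0.           1.        ]] -0.052680293641251444 [[-0.00796889 -0.99870394  0.05026873  0.39440894]
 [-0.99996427  0.00810066  0.00241815 -0.2696548 ]
 [-0.00282222 -0.05024767 -0.9987328   1.40009265]
 [ 0.          0.          0.          1.        ]]
```

View pics/top0.png

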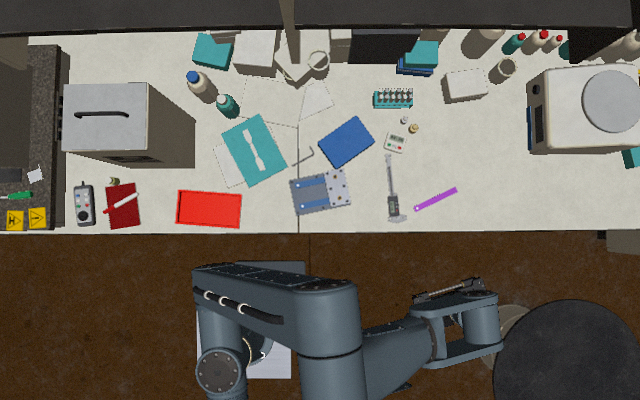

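View pics/side0.png

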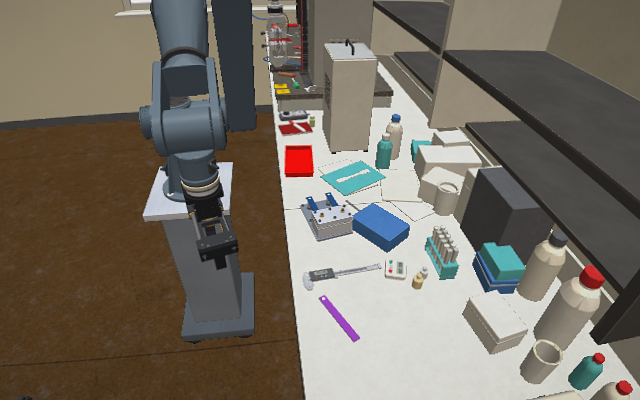

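The top view shows the rig at about (320,192), the red tray at about (209,208) and the purple decoy at about (437,200). Next I'll enlarge the rig and tray.

```bash
cat > h.py <<'E'
import numpy as np,cv2
def load(n): return dict(np.load(n))
def ray(c,u,v):
    K=c["intrinsics"];k=float(c["k1"])
    d=np.array([(u-K[0,2])/K[0,0],(v-K[1,2])/K[1,1]]);r=d.copy()
    for _ in range(20): r=d/(1+k*(r@r))
    E=c["extrinsics"]; return E[:3,3],E[:3,:3]@np.array([r[0],r[1],1.])
def at(c,u,v,z):
    o,d=ray(c,u,v); return o+d*(z-o[2])/d[2]
def proj(c,p):
    E=c["extrinsics"];q=E[:3,:3].T@(np.asarray(p)-E[:3,3]);s=q[:2]/q[2];s=s*(1+float(c["k1"])*(s@s));K=c["intrinsics"]
    return s*[K[0,0],K[1,1]]+[K[0,2],K[1,2]]
def crop(c,u0,v0,u1,v1,f,name):
    im=c["color"][v0:v1,u0:u1,::-1]; cv2.imwrite(name,cv2.resize(im,None,fx=f,fy=f,interpolation=cv2.INTER_CUBIC))
E
python3 - <<'E'
from h import *
t=load("top0.npz");s=load("side0.npz")
crop(t,280,160,360,220,10,"pics/t1.png");crop(t,170,180,250,235,10,"pics/t2.png");crop(s,290,180,365,245,9,"pics/s1.png")
E
```

```text
(no output)
```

View pics/t1.png

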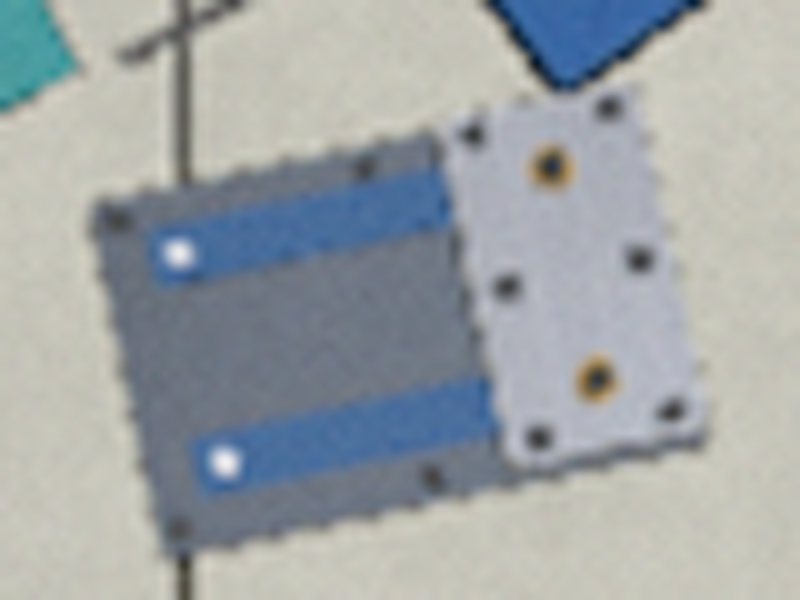

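View pics/t2.png

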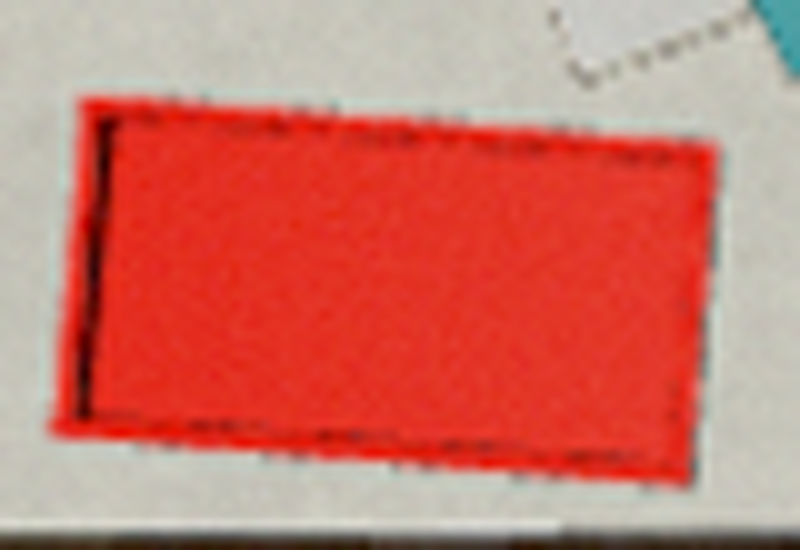

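View pics/s1.png

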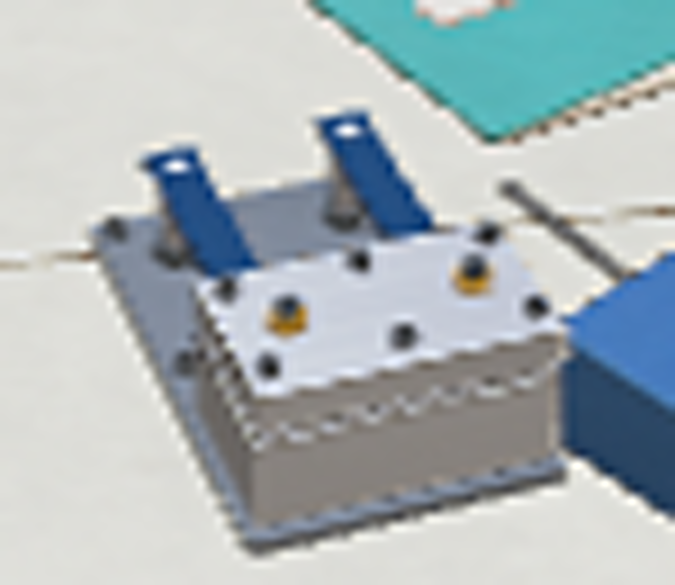

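Run:
```python
from h import *
from scipy.optimize import least_squares
t=load("top0.npz");s=load("side0.npz")
px=lambda x,y,f,u,v:((x+.5)/f-.5+u,(y+.5)/f-.5+v)
T=lambda x,y:px(x,y,10,280,160); S=lambda x,y:px(x,y,9,290,180)
for nm,a,b in(("near",(224,462),(177,165)),("far",(179,253),(346,131))):
    print(nm,at(t,*T(*a),.054),at(s,*S(*b),.054))
# rig fit
P=[((-65,-35,54),T(224,462),t),((-65,35,54),T(179,253),t),((-95,62,10),T(97,203),t),((-95,-62,10),T(165,556),t),
((-65,-35,54),S(177,165),s),((-65,35,54),S(346,131),s),((-95,-62,10),S(95,232),s)]
def f(p,ret=0):
    c,si=np.cos(p[2]),np.sin(p[2]);r=[]
    for q,uv,cam in P:
        q=np.array(q)/1e3; w=[p[0]+c*q[0]-si*q[1],p[1]+si*q[0]+c*q[1],q[2]]
        r+=list(proj(cam,w)-uv)
    return r
r=least_squares(f,[.45,-.3,-1.4]);print("rig",r.x,np.round(r.fun,2))
p=r.x;c,si=np.cos(p[2]),np.sin(p[2])
for nm,q in(("tipN",(-.065,-.035)),("tipF",(-.065,.035)),("midN",(-.025,-.035)),("midF",(-.025,.035)),("mouthN",(.025,-.035))):
    w=[p[0]+c*q[0]-si*q[1],p[1]+si*q[0]+c*q[1]];print(nm,w, "topdep")
Q=[at(t,*px(x,y,10,170,180),.024) for x,y in((80,100),(720,140),(690,487),(55,435))]
print(np.round(Q,4),np.mean(Q,0),[np.linalg.norm(Q[i]-Q[i-1]) for i in range(4)])
d=Q[1]-Q[0]+Q[2]-Q[3];print("tray dir",np.arctan2(d[1],d[0]))
# depth check
for cam in (t,):
    for a in((300,420),(400,225)):
        u,v=T(*a);o,dd=ray(cam,u,v);z=cam["range_z"][int(round(v)),int(round(u))];print(o+dd*z)
    K=cam
    for u,v in((209,208),(342,192)):
        o,dd=ray(cam,u,v);print(u,v,o+dd*cam["range_z"][v,u])
```

```text
near [ 0.43065078 -0.20403014  0.054     ] [ 0.42996058 -0.20424863  0.054     ]
far [ 0.49911083 -0.18969626  0.054     ] [ 0.49713848 -0.19080098  0.054     ]
rig [ 0.47775954 -0.2622963  -1.37381753] [ 0.42 -0.02  0.61 -0.08 -0.72 -0.07 -0.17  0.59  0.26  0.19  0.67  0.11
 -0.54 -0.74]
tipN [np.float64(0.4307153781828125), np.float64(-0.20540301228275362)] topdep
tipF [np.float64(0.49936174095835256), np.float64(-0.1917034912075866)] topdep
midN [np.float64(0.43854367594005084), np.float64(-0.24462950529734795)] topdep
midF [np.float64(0.5071900387155909), np.float64(-0.23092998422218092)] topdep
mouthN [np.float64(0.4483290481365987), np.float64(-0.29366262156559086)] topdep
[[ 0.4891  0.2161  0.024 ]
 [ 0.4739 -0.0005  0.024 ]
 [ 0.3581  0.0094  0.024 ]
 [ 0.3767  0.2237  0.024 ]] [0.42442889 0.11215778 0.024     ] [np.float64(0.112719462826687), np.float64(0.21721160918942195), np.float64(0.1162091946337912), np.float64(0.2150704677397902)]
tray dir -1.6492317020849432
[ 0.44414034 -0.22892387  0.05445378]
[ 0.50773254 -0.26202817  0.05353546]
209 208 [0.42681841 0.11501837 0.00188041]
342 192 [ 0.47332548 -0.33412767  0.0738335 ]
```

```bash
cat > g.py <<'E'
import sys,numpy as np
from rig import robot
from scipy.spatial.transform import Rotation as R
o=robot.get_obs();r=R.from_quat(o["tool_rot"]);M=r.as_matrix();a=np.arctan2(M[1,0],M[0,0])
print("t",round(o["time"],2),"pos",np.round(o["position"],4),"xang",round(a,4),"tilt",np.round(M[:2,2],4),"q",np.round(o["q"],3),"F",np.round(o["ft_force"],2),"w",round(o["grip_width"],4))
if len(sys.argv)>3:
    p=np.array([float(x) for x in sys.argv[1:4]]);print("shift",np.round(M.T@(p-o["position"]),4))
    if len(sys.argv)>4: print("turn",round(-((float(sys.argv[4])-a+np.pi)%(2*np.pi)-np.pi),4))
E
python3 g.py 0.4295 -0.2005 0.11 1.768
```

```text
t 0.1 pos [ 0.1713 -0.6004  0.2217] xang 0.2778 tilt [-0.0002  0.0019] q [-1.472  0.528  1.434 -0.     1.181 -0.178] F [-0.29 -0.18 -0.04] w 0.0871
shift [ 0.3579 -0.3135  0.1124]
turn -1.4902
```

Emit:
send_rows:
  steps: [0.0, 0.045, -0.039, 0.01, -0.187, 0.0, 0.09, -0.078, 0.02, -0.373, 0.0, 0.134, -0.118, 0.03, -0.559, 0.0, 0.179, -0.157, 0.04, -0.745, 0.0, 0.224, -0.196, 0.05, -0.931, 0.0, 0.268, -0.235, 0.05, -1.118, 0.0, 0.313, -0.274, 0.05, -1.304, 0.0, 0.358, -0.3135, 0.05, -1.49]
  force: 20

```text
time: 1.1
position: [0.4304, -0.199, 0.1722]
tool_rot: [0.632, 0.775, 0.001, -0.001]
ft_force: [1.7, -1.0, 0.3]
grip_width: 0.0149
```

```bash
python3 g.py 0.4295 -0.2005 0.07 1.768
```

```text
t 1.1 pos [ 0.4304 -0.199   0.1722] xang 1.7735 tilt [-0.0002  0.002 ] q [-0.67   0.405  1.855  0.002  0.883 -0.874] F [ 1.71 -0.97  0.28] w 0.0149
shift [-0.0015 -0.0012  0.1022]
turn 0.0055
```

Emit:
send_rows:
  steps: [0.0, -0.0015, -0.001, 0.05, 0.005, 0.0, -0.0015, -0.001, 0.09, 0.005, 0.0, -0.0015, -0.001, 0.102, 0.005, 0.0, -0.0015, -0.001, 0.102, 0.005]

```text
time: 1.6
position: [0.4295, -0.2005, 0.0699]
tool_rot: [0.634, 0.773, 0.001, -0.001]
ft_force: [-0.0, 0.3, -0.4]
grip_width: 0.0001
```

```bash
python3 - <<'E'
from h import *
from rig import cams
for n in("side","top"):
    c=cams.camera(n);np.savez(f"{n}1.npz",**c)
    crop(c,*((285,150,365,230) if n=="side" else (280,160,360,220)),7,f"pics/{n}1.png")
E
python3 g.py 0.4295 -0.2005 0.055 1.768
```

```text
t 1.7 pos [ 0.4303 -0.2012  0.0712] xang 1.7679 tilt [0.0013 0.0008] q [-0.674  0.592  1.933  0.002  0.616 -0.873] F [-0.6  -0.39 -0.54] w 0.0002
shift [ 0.0009 -0.0007  0.0162]
turn -0.0001
```

View pics/side1.png

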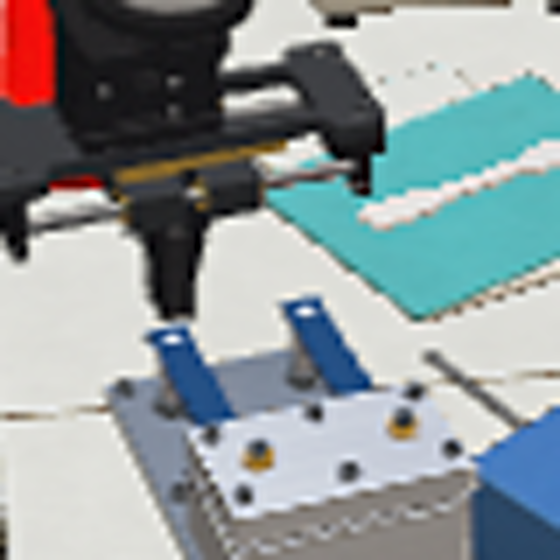

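View pics/top1.png

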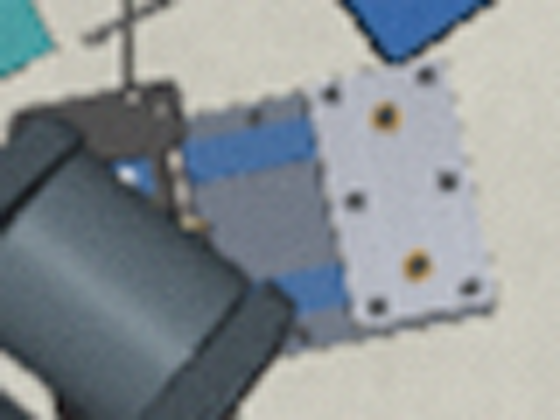

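The closed fingers (175,318 in the side crop) sit just above the near dot (172,338). Time to press.

Emit:
send_rows:
  steps: [0.0, 0, 0, 0.012, 0, 0.0, 0, 0, 0.015, 0, 0.0, 0, 0, 0.015, 0]

```text
time: 2.08
position: [0.4302, -0.2012, 0.0561]
tool_rot: [0.634, 0.773, 0.001, 0.0]
ft_force: [0.0, -0.9, -0.0]
grip_width: 0.0009
```

Emit:
send_rows:
  steps: [0.0, 0, 0, 0.002, 0, 0.0, 0, 0, 0.0045, 0, 0.0, 0, 0, 0.0045, 0]

```text
time: 2.45
position: [0.4303, -0.2013, 0.0515]
tool_rot: [0.634, 0.773, 0.001, 0.0]
ft_force: [-0.1, -0.8, 0.9]
grip_width: 0.0001
```

```bash
python3 g.py 0.4295 -0.2005 0.045 1.768
```

```text
t 2.45 pos [ 0.4303 -0.2013  0.0515] xang 1.7678 tilt [0.0012 0.0009] q [-0.674  0.632  1.942  0.003  0.567 -0.874] F [-0.08 -0.78  0.93] w 0.0001
shift [ 0.0009 -0.0007  0.0065]
turn -0.0002
```

Emit:
send_rows:
  steps: [0.0, 0, 0, 0.002, 0, 0.0, 0, 0, 0.003, 0, 0.0, 0, 0, 0.003, 0]

```text
time: 2.82
position: [0.4303, -0.2013, 0.0485]
tool_rot: [0.634, 0.773, 0.001, 0.0]
ft_force: [1.5, 0.5, 2.2]
grip_width: 0.0007
```

Emit:
send_rows:
  steps: [0.0, 0, 0, 0.001, 0, 0.0, 0, 0, 0.0015, 0, 0.0, 0, 0, 0.0015, 0]

```text
time: 3.2
position: [0.4304, -0.2014, 0.0473]
tool_rot: [0.634, 0.773, 0.001, 0.0]
ft_force: [-0.5, 0.6, 4.9]
grip_width: 0.0004
```

Emit:
send_rows:
  steps: [0.0, 0, 0, 0.001, 0, 0.0, 0, 0, 0.001, 0, 0.0, 0, 0, 0.001, 0]

```text
time: 3.58
position: [0.4305, -0.2014, 0.047]
tool_rot: [0.634, 0.773, 0.001, 0.001]
ft_force: [-0.9, 1.4, 8.6]
grip_width: 0.0006
```

Emit:
send_rows:
  steps: [0.0, 0, 0, 0.001, 0, 0.0, 0, 0, 0.0015, 0, 0.0, 0, 0, 0.0015, 0, 0.0, 0, 0, 0.0015, 0]

```text
time: 4.08
position: [0.4305, -0.2014, 0.0468]
tool_rot: [0.634, 0.773, 0.001, 0.001]
ft_force: [-1.4, 0.8, 14.8]
grip_width: 0.0005
```

```bash
python3 - <<'E'
from h import *
from rig import cams
c=cams.camera("side");np.savez("side2.npz",**c)
crop(c,285,160,345,220,10,"pics/side2.png")
E
python3 g.py 0.4295 -0.2005 0.075 1.768
```

```text
t 4.12 pos [ 0.4305 -0.2015  0.0468] xang 1.7681 tilt [ 0.0026 -0.0005] q [-0.674  0.642  1.945  0.002  0.553 -0.874] F [-2.56  2.2  14.16] w 0.0002
shift [ 0.0011 -0.0007 -0.0282]
turn 0.0001
```

View pics/side2.png

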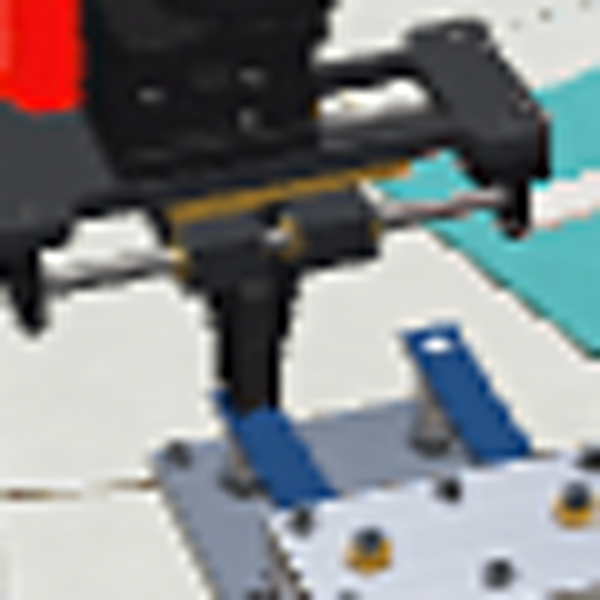

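The near bar is on its stop: force jumped at z≈0.0475 after only about 2 N of bending. Now the far bar.

Emit:
send_rows:
  steps: [0.0, 0, 0, -0.028, 0, 0.0, 0, 0, -0.028, 0]

```text
time: 4.38
position: [0.4313, -0.2021, 0.076]
tool_rot: [0.634, 0.773, 0.001, 0.003]
ft_force: [-0.8, -0.4, -0.6]
grip_width: 0.0004
```

```bash
python3 g.py 0.4977 -0.1868 0.07 1.768
```

```text
t 4.38 pos [ 0.4313 -0.2021  0.076 ] xang 1.7683 tilt [ 0.0054 -0.0028] q [-0.674  0.582  1.931  0.002  0.623 -0.873] F [-0.77 -0.42 -0.59] w 0.0004
shift [0.0021 0.0681 0.0063]
turn 0.0003
```

Emit:
send_rows:
  steps: [0.0, 0.001, 0.034, 0.0, 0, 0.0, 0.002, 0.068, 0.006, 0, 0.0, 0.002, 0.068, 0.006, 0, 0.0, 0.002, 0.068, 0.006, 0]

```text
time: 4.88
position: [0.4962, -0.1862, 0.0694]
tool_rot: [0.634, 0.773, 0.0, 0.001]
ft_force: [-0.0, 0.0, -0.3]
grip_width: 0.0001
```

```bash
python3 g.py 0.4977 -0.1868 0.056 1.768
```

```text
t 4.88 pos [ 0.4962 -0.1862  0.0694] xang 1.7687 tilt [ 0.0026 -0.0012] q [-5.700e-01  6.370e-01  1.798e+00  1.000e-03  7.040e-01 -7.680e-01] F [-0.04  0.05 -0.27] w 0.0001
shift [-0.0009  0.0013  0.0134]
turn 0.0007
```

Emit:
send_rows:
  steps: [0.0, -0.001, 0.001, 0.01, 0, 0.0, -0.001, 0.001, 0.0135, 0, 0.0, -0.001, 0.001, 0.0135, 0]

```text
time: 5.25
position: [0.4967, -0.1869, 0.0553]
tool_rot: [0.634, 0.773, 0.0, 0.001]
ft_force: [0.2, 0.2, 0.4]
grip_width: 0.0004
```

Emit:
send_rows:
  steps: [0.0, 0, 0, 0.002, 0, 0.0, 0, 0, 0.0045, 0, 0.0, 0, 0, 0.0045, 0]

```text
time: 5.62
position: [0.4969, -0.1871, 0.051]
tool_rot: [0.634, 0.773, 0.0, 0.001]
ft_force: [0.2, 0.9, 2.1]
grip_width: 0.0005
```

Emit:
send_rows:
  steps: [0.0, 0, 0, 0.002, 0, 0.0, 0, 0, 0.003, 0, 0.0, 0, 0, 0.003, 0]

```text
time: 6.0
position: [0.497, -0.1871, 0.0482]
tool_rot: [0.634, 0.773, 0.0, 0.001]
ft_force: [-1.2, -0.3, 5.8]
grip_width: 0.0001
```

Emit:
send_rows:
  steps: [0.0, 0, 0, 0.001, 0, 0.0, 0, 0, 0.0015, 0, 0.0, 0, 0, 0.0015, 0]

```text
time: 6.38
position: [0.4971, -0.1871, 0.0473]
tool_rot: [0.634, 0.773, 0.0, 0.001]
ft_force: [-2.5, 0.8, 7.3]
grip_width: 0.0007
```

Emit:
send_rows:
  steps: [0.0, 0, 0, 0.001, 0, 0.0, 0, 0, 0.0015, 0, 0.0, 0, 0, 0.0015, 0]

```text
time: 6.75
position: [0.4971, -0.1871, 0.047]
tool_rot: [0.634, 0.773, 0.0, 0.002]
ft_force: [-1.2, 1.0, 13.3]
grip_width: 0.0003
```

Emit:
send_rows:
  steps: [0.0, 0, 0, 0.001, 0, 0.0, 0, 0, 0.001, 0, 0.0, 0, 0, 0.001, 0]

```text
time: 7.12
position: [0.4971, -0.1871, 0.0471]
tool_rot: [0.634, 0.774, 0.0, 0.002]
ft_force: [-1.4, 0.2, 11.6]
grip_width: 0.0006
```

Emit:
send_rows:
  steps: [0.0, 0, 0, -0.03, 0, 0.0, 0, 0, -0.06, 0, 0.0, 0, 0, -0.075, 0, 0.0, 0, 0, -0.075, 0]

```text
time: 7.62
position: [0.4973, -0.1873, 0.1227]
tool_rot: [0.634, 0.774, 0.0, 0.003]
ft_force: [0.9, -0.9, -0.6]
grip_width: 0.0004
```

```bash
python3 g.py 0.4378 -0.2437 0.12 1.768
```

```text
t 7.62 pos [ 0.4973 -0.1873  0.1227] xang 1.7688 tilt [ 0.0048 -0.0031] q [-0.571  0.547  1.764 -0.     0.825 -0.768] F [ 0.93 -0.87 -0.62] w 0.0004
shift [-0.0436 -0.0695  0.0026]
turn 0.0008
```

Far bar: 5.8 N at z=0.048, against 2.2 N for the near one, so the near bar is the soft one. I'll grasp the near bar midway along its free part.

Emit:
send_rows:
  steps: [0.045, -0.022, -0.035, 0.0, 0, 0.045, -0.0435, -0.0695, 0.002, 0, 0.045, -0.0435, -0.0695, 0.002, 0, 0.045, -0.0435, -0.0695, 0.002, 0]
  force: 35

```text
time: 8.12
position: [0.4375, -0.2432, 0.1197]
tool_rot: [0.634, 0.773, 0.001, 0.002]
ft_force: [0.3, 0.2, 0.1]
grip_width: 0.0323
```

```bash
python3 - <<'E'
from h import *
from rig import cams
for n in("side","top"):
    c=cams.camera(n)
    crop(c,*((285,150,365,230) if n=="side" else (280,160,360,220)),7,f"pics/{n}3.png")
E
python3 g.py 0.438 -0.2436 0.035 1.768
```

```text
t 8.22 pos [ 0.4381 -0.2429  0.12  ] xang 1.7696 tilt [ 0.0044 -0.0025] q [-0.73   0.521  1.841  0.002  0.775 -0.93 ] F [0.72 0.03 0.17] w 0.0399
shift [-0.0004 -0.0006  0.085 ]
turn 0.0016
```

View pics/side3.png

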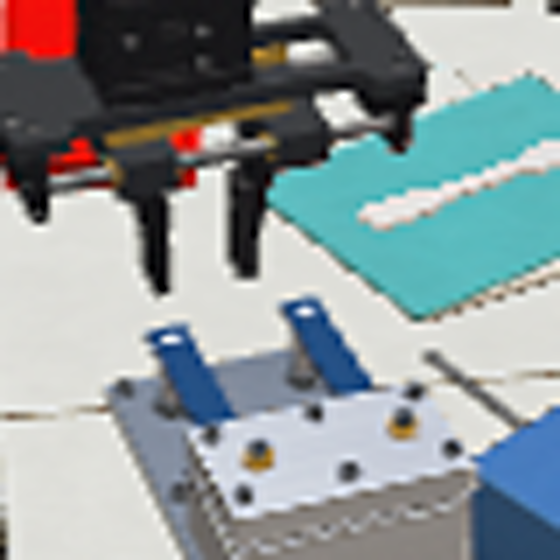

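The open fingers (160,290) and (245,275) straddle the near bar and sit above its free part; the far bar is clear.

Emit:
send_rows:
  steps: [0.045, 0, -0.0005, 0.03, 0, 0.045, 0, -0.0005, 0.055, 0, 0.045, 0, -0.0005, 0.075, 0, 0.045, 0, -0.0005, 0.085, 0, 0.045, 0, -0.0005, 0.085, 0]

```text
time: 8.85
position: [0.4382, -0.2426, 0.0346]
tool_rot: [0.633, 0.774, 0.0, 0.002]
ft_force: [0.2, -0.3, -0.2]
grip_width: 0.045
```

```bash
python3 - <<'E'
from h import *
from rig import cams
for n in("side","top"):
    c=cams.camera(n)
    crop(c,*((285,150,365,230) if n=="side" else (280,160,360,220)),7,f"pics/{n}4.png")
E
python3 g.py 0.438 -0.2436 0.035 1.768
```

```text
t 8.95 pos [ 0.4385 -0.2432  0.0355] xang 1.7702 tilt [ 0.0051 -0.003 ] q [-0.73   0.68   1.886  0.002  0.57  -0.931] F [ 0.61 -0.49 -0.82] w 0.0446
shift [-0.0003 -0.0006  0.0005]
turn 0.0022
```

View pics/side4.png

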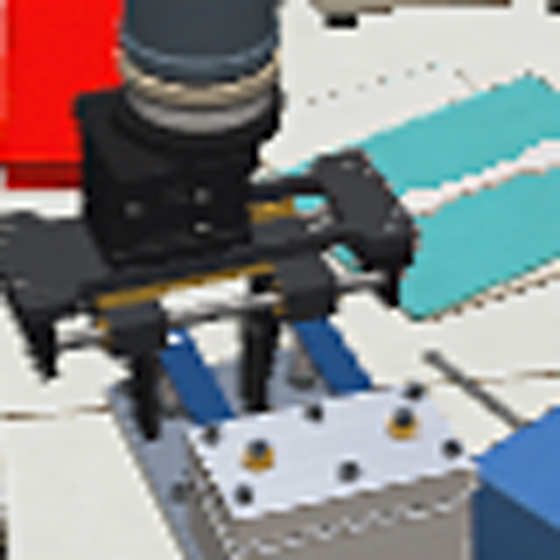

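The fingers straddle the near bar. Closing.

Emit:
send_rows:
  steps: [0.03, 0, -0.0003, 0, 0, 0.025, 0, -0.0003, 0, 0, 0.0, 0, -0.0003, 0, 0, 0.0, 0, -0.0003, 0, 0, 0.0, 0, -0.0003, 0, 0]
  force: 35

```text
time: 9.57
position: [0.4382, -0.2434, 0.0355]
tool_rot: [0.633, 0.774, 0.0, 0.003]
ft_force: [-1.1, -0.0, 0.5]
grip_width: 0.019
```

```bash
python3 g.py 0.438 -0.2436 0.035 1.768
```

```text
t 9.57 pos [ 0.4382 -0.2434  0.0355] xang 1.7701 tilt [ 0.0051 -0.0032] q [-0.731  0.679  1.887  0.002  0.57  -0.932] F [-1.07 -0.    0.48] w 0.019
shift [-0.0002 -0.0003  0.0005]
turn 0.0021
```

Emit:
send_rows:
  steps: [0.0, 0.005, 0, 0, 0, 0.0, 0.01, 0, 0, 0, 0.0, 0.016, 0, 0, 0, 0.0, 0.02, 0, 0, 0]

```text
time: 10.07
position: [0.4368, -0.2275, 0.036]
tool_rot: [0.633, 0.774, -0.0, 0.007]
ft_force: [-1.4, -9.3, 0.5]
grip_width: 0.0188
```

```bash
python3 - <<'E'
from h import *
from rig import cams
for n in("side","top"):
    c=cams.camera(n)
    crop(c,*((285,150,365,230) if n=="side" else (280,160,360,220)),7,f"pics/{n}5.png")
E
python3 g.py
```

```text
t 10.18 pos [ 0.436  -0.2263  0.0359] xang 1.7699 tilt [ 0.0092 -0.0079] q [-0.707  0.672  1.916  0.     0.542 -0.906] F [ 0.35 -5.09 -0.68] w 0.0191
```

View pics/side5.png

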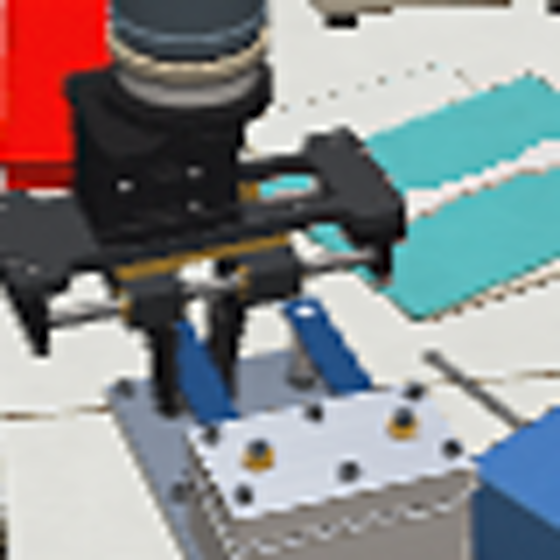

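The bar is coming out with about 5–9 N of drag. Continuing.

Emit:
send_rows:
  steps: [0.0, 0.01, 0, 0, 0, 0.0, 0.017, 0, 0, 0, 0.0, 0.024, 0, 0, 0, 0.0, 0.031, 0, 0, 0, 0.0, 0.038, 0, 0, 0, 0.0, 0.045, 0, 0, 0, 0.0, 0.052, 0, 0, 0, 0.0, 0.06, 0, 0, 0]

```text
time: 11.18
position: [0.4241, -0.167, 0.0353]
tool_rot: [0.633, 0.774, -0.0, 0.006]
ft_force: [-0.2, -0.2, -0.1]
grip_width: 0.0191
```

Emit:
send_rows:
  steps: [0.0, 0.01, 0, 0, 0, 0.0, 0.015, 0, 0, 0]

```text
time: 11.42
position: [0.4207, -0.1513, 0.0352]
tool_rot: [0.633, 0.774, -0.0, 0.006]
ft_force: [0.2, -0.4, 0.2]
grip_width: 0.0195
```

```bash
python3 - <<'E'
from h import *
from rig import cams
for n in("side","top"):
    c=cams.camera(n)
    crop(c,*((265,140,365,230) if n=="side" else (240,160,360,220)),6,f"pics/{n}6.png")
E
python3 g.py
```

```text
t 11.53 pos [ 0.4208 -0.1515  0.0352] xang 1.7708 tilt [ 0.0087 -0.0075] q [-0.595  0.651  2.026 -0.003  0.453 -0.793] F [0.14 0.18 0.21] w 0.019
```

View pics/side6.png

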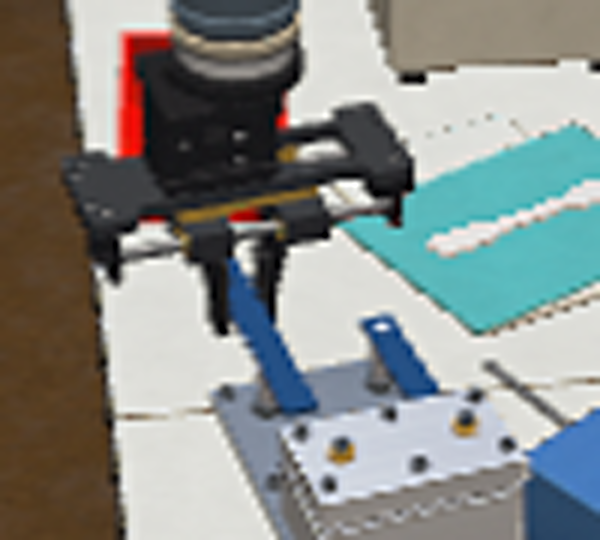

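View pics/top6.png

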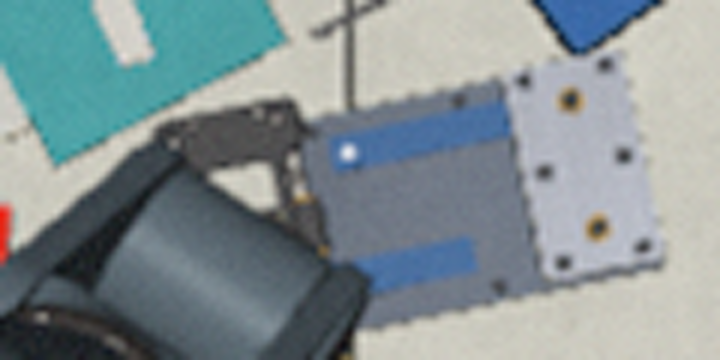

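Emit:
send_rows:
  steps: [0.0, 0, 0, -0.03, 0, 0.0, 0, 0, -0.06, 0, 0.0, 0, 0, -0.08, 0, 0.0, 0, 0, -0.08, 0]

```text
time: 12.02
position: [0.4212, -0.1517, 0.1164]
tool_rot: [0.633, 0.774, 0.0, 0.008]
ft_force: [1.0, -0.0, -1.3]
grip_width: 0.0191
```

```bash
python3 g.py 0.427 0.142 0.10 1.4924
```

```text
t 12.03 pos [ 0.4212 -0.1517  0.1164] xang 1.7707 tilt [ 0.0122 -0.0098] q [-0.595  0.475  1.98  -0.002  0.671 -0.794] F [ 0.96 -0.02 -1.28] w 0.0191
shift [0.2868 0.0639 0.0136]
turn 0.2783
```

Emit:
send_rows:
  steps: [0.0, 0.036, 0.008, 0, 0.035, 0.0, 0.072, 0.016, 0, 0.07, 0.0, 0.108, 0.024, 0, 0.105, 0.0, 0.144, 0.032, 0, 0.14, 0.0, 0.18, 0.04, 0.005, 0.175, 0.0, 0.216, 0.048, 0.01, 0.21, 0.0, 0.252, 0.056, 0.013, 0.245, 0.0, 0.287, 0.064, 0.0135, 0.278]

```text
time: 13.02
position: [0.4264, 0.1432, 0.0987]
tool_rot: [0.735, 0.678, 0.0, 0.007]
ft_force: [0.2, 0.0, -0.8]
grip_width: 0.0192
```

Emit:
send_rows:
  steps: [0.0, 0, 0, 0, 0, 0.0, 0, 0, 0, 0]

```text
time: 13.28
position: [0.4258, 0.1429, 0.0979]
tool_rot: [0.734, 0.679, -0.0, 0.007]
ft_force: [-0.2, -0.1, -0.5]
grip_width: 0.0191
```

```bash
python3 - <<'E'
from h import *
from rig import cams
for n in("side","top"):
    c=cams.camera(n)
    crop(c,*((250,110,370,230) if n=="side" else (170,170,300,240)),5,f"pics/{n}7.png")
E
python3 g.py 0.427 0.142 0.03 1.4924
```

```text
t 13.38 pos [0.4262 0.1423 0.0983] xang 1.4905 tilt [ 0.009  -0.0103] q [ 0.08   0.516  1.982 -0.019  0.635  0.176] F [ 1.12  0.57 -0.33] w 0.0189
shift [0.0004 0.0002 0.0683]
turn -0.0019
```

View pics/side7.png

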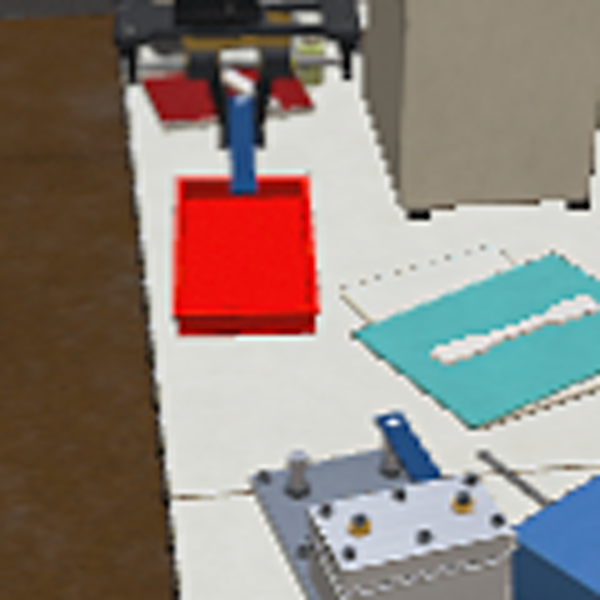

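View pics/top7.png

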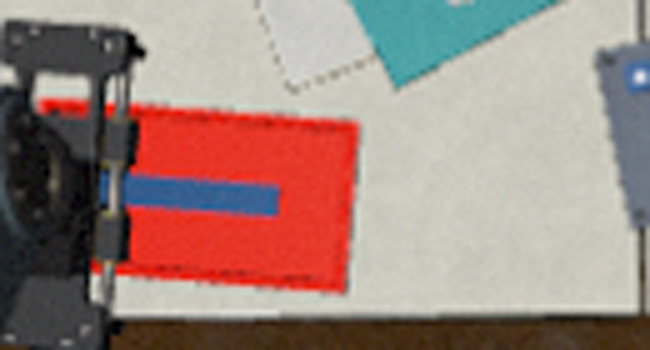

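The bar is held level and aligned over the tray's centreline (top crop: rear end at (278,200), tray edge at (355,205)). Lowering.

Emit:
send_rows:
  steps: [0.0, 0, 0, 0.03, 0, 0.0, 0, 0, 0.055, 0, 0.0, 0, 0, 0.075, 0, 0.0, 0, 0, 0.087, 0, 0.0, 0, 0, 0.09, 0, 0.0, 0, 0, 0.09, 0]

```text
time: 14.12
position: [0.4272, 0.1412, 0.0085]
tool_rot: [0.735, 0.678, -0.0, 0.007]
ft_force: [-0.2, -0.6, 0.8]
grip_width: 0.0189
```

```bash
python3 g.py 0.427 0.142 0.007 1.4924
```

```text
t 14.12 pos [0.4272 0.1412 0.0085] xang 1.49 tilt [ 0.0094 -0.0103] q [ 0.078  0.713  2.023 -0.028  0.397  0.184] F [-0.24 -0.61  0.76] w 0.0189
shift [ 0.0008 -0.0003  0.0015]
turn -0.0024
```

Emit:
send_rows:
  steps: [0.04, 0, 0, 0.001, 0, 0.04, 0, 0, 0.001, 0, 0.04, 0, 0, 0.001, 0, 0.04, 0, 0, 0.001, 0, 0.04, 0, 0, 0, 0]

```text
time: 14.75
position: [0.4272, 0.1412, 0.0086]
tool_rot: [0.735, 0.678, -0.0, 0.007]
ft_force: [0.3, -0.4, -0.3]
grip_width: 0.0398
```

Emit:
send_rows:
  steps: [0.04, 0, 0, -0.04, 0, 0.04, 0, 0, -0.09, 0, 0.04, 0.03, 0, -0.14, 0, 0.04, 0.09, 0, -0.17, 0, 0.04, 0.12, 0, -0.17, 0, 0.04, 0.12, 0, -0.17, 0]

```text
time: 15.5
position: [0.4355, 0.2646, 0.1781]
tool_rot: [0.734, 0.679, 0.001, 0.007]
ft_force: [-0.4, -1.5, 0.4]
grip_width: 0.04
```

```bash
python3 - <<'E'
from h import *
from rig import cams
for n in("side","top"):
    c=cams.camera(n);np.savez(f"{n}8.npz",**c)
    crop(c,*((250,110,370,230) if n=="side" else (170,160,350,240)),(5 if n=="side" else 4),f"pics/{n}8.png")
E
python3 g.py
```

```text
t 15.6 pos [0.4343 0.2622 0.177 ] xang 1.4911 tilt [ 0.0078 -0.0113] q [ 0.331  0.435  1.773 -0.017  0.929  0.42 ] F [-0.46 -0.99  0.09] w 0.0403
```

View pics/side8.png

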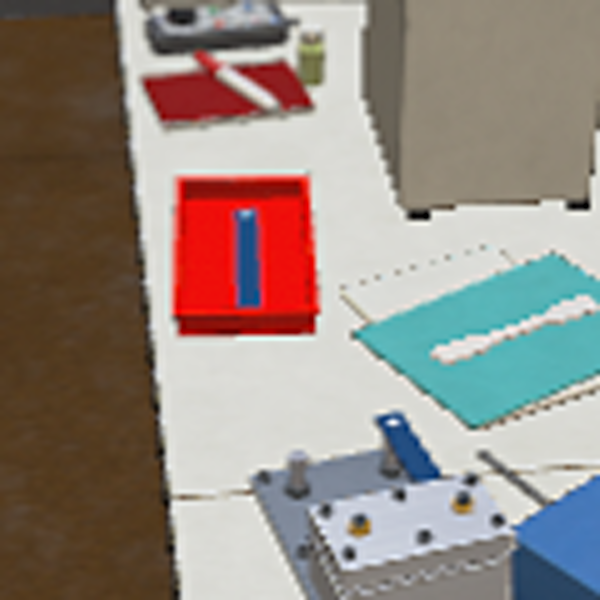

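View pics/top8.png

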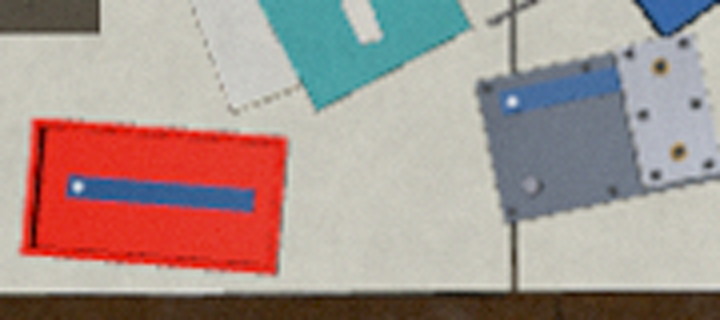

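The soft bar lies inside the tray (top crop, x from 67 to 255, with the tray's walls at about 30 and 285), and the far bar is still in the rig. A quick flatness check, then hand in.

```bash
python3 - <<'E'
from h import *
t=load("top8.npz")
def pt(x,y):
    u,v=(x+.5)/4-.5+170,(y+.5)/4-.5+160
    o,d=ray(t,u,v); z=t["range_z"][int(round(v))-0,int(round(u))];return np.round(o+d*z,4)
print([pt(*p) for p in((85,188),(120,190),(160,193),(200,196),(245,200))],"floor",[pt(*p) for p in((80,225),(240,240))])
px=lambda x,y:((x+.5)/4-.5+170,(y+.5)/4-.5+160)
a,b=at(t,*px(67,187),.008),at(t,*px(255,201),.008);print(a,b,np.linalg.norm(a-b))
print("far dot",at(t,*px(512,101),.054))
E
python3 -c "
from rig import hand_in;hand_in()"; python3 g.py
```

```text
[array([0.4317, 0.1741, 0.0122]), array([0.4299, 0.1461, 0.0057]), array([0.4271, 0.1112, 0.008 ]), array([0.4244, 0.0779, 0.0048]), array([0.4207, 0.0394, 0.0052])] floor [array([0.4005, 0.1821, 0.    ]), array([0.3869, 0.0443, 0.0019])]
[0.43274153 0.19087723 0.008     ] [0.41973437 0.03026904 0.008     ] 0.1611340345775584
far dot [ 0.49902409 -0.19026835  0.054     ]
the job is handed in; nothing more can be done
the job is handed in; nothing more can be done
```

I pressed the near bar onto its stop screw, then the far one. The near bar was the soft one, so I drew it out and laid it in the red tray. The job was handed in at about 15.6 s of the 54 s allowed.

- **Feel:** at nearly the same depth, about 6 mm down, the near bar took about 2.2 N and the far bar about 5.8 N. For both, the force climbed steeply about 7 mm down, and a further 1–2 mm of commanded travel moved the tip well under 1 mm. I read that as contact with the stop. I held it through at least 0.7 s of rows, up to about 15 N on the near bar and 13 N on the far one.
- **Drawing out:** the drag was about 5–9 N. The bar was let go from about 20 mm above the tray floor because the fingertips reach below it, and it dropped in.
- **Soft bar in the tray:** both ends lie inside the walls, about 1 cm or more clear, and its length measures 161 mm against 160 mm nominal, which fits a flat bar. Depth readings along its top were 5–12 mm, and the bare floor nearby read 0–2 mm. The 12 mm reading, near the white dot, is close to the 12.5 mm limit. I took it as noise because the pictures show the bar flat, but I did not re-measure it.
- **Firm bar:** its white dot is within about 1 mm of where it was at the start, so it still looks fully home.
- **Arm:** the gripper was clear of everything, about 18 cm up, when I handed in.

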